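# Fold open the bifold door of the key cupboard under the bell

### The job

Two small bamboo key cupboards with bifold doors stand side by side in the hallway. Take the door of the cupboard with the little bell on top by its upright handle, pull it so that both panels fold together all the way open against the stop, then let go; leave the other cupboard's door unopened.

Things in the scene. Friction and masses are not known exactly. Their poses are not given: they have to be found in the camera images.
- first_handle (a point): Grip point, 155 mm up, on the axis of the upright round bamboo bar (12 thick, 75 to 180 mm up) on the door of the cupboard with the 60 mm bell on top. The bar is fixed to the left panel 35 mm off its face on two 8 mm stems and rises 15 mm above the cupboard, so it can be pinched from above, a finger either side along the door's width. Axes: x into the door, y along the panel to its pivot, z up.
- first_hinge (a point): Pivot (a vertical line, fixed) of that door's left panel, at the left jamb seen from the robot, 155 mm up. Axes: x to the cupboard's back, y left along the shut front, z up. Shut, the handle point is at x -45, y -90 mm from here. Cupboard 150 deep, 250 wide, 165 high, door towards the robot; two panels, each 115 wide, 10 thick, tops 158 mm up; the right one's far edge runs in a track in the sill.
- first_door (a joint): Turn of that left panel, rad: 0 shut; grows as the fold comes out towards the robot (from above, panel and handle turn clockwise about the pivot); 1.45 at the stop, fully folded. Starts 0 to 0.1. The right panel follows by the track, turned as far the other way. Light friction, about 1 N at the handle, no spring: it stays where it is left.
- second_door (a joint): The same turn for the twin cupboard, with a green saucer on top, which must stay unopened (it may be up to 0.1 rad ajar at the start).

How it is judged:
By the outcome, as a careful person would: the job done as asked, in the order asked, and still so for the second after the job is handed in, with the robot touching nothing.
It also fails if it takes over 35 s, if anything falls off the work surface, if the arm or the gripper's body presses on something with over 40 N, if the wrist force passes 120 N, or if a joint passes its speed limit or range.

### The arm

A 6-joint arm with a two-finger parallel gripper is mounted at the origin on the work surface. World frame = base frame: x ahead of the robot, y to its left, z up, the work surface at z = 0. Lengths are in mm, angles in degrees, forces in N, time in s.
With the tool pointing down it reaches from about 350 to 850 mm from the base axis. Payload 8.1 kg.
Tool frame: the origin (TCP) lies at the very end of the fingers, on their centre line; the grasp point (between the pads) lies r.tcp_to_grasp behind it (r.tcp_to_grasp is the distance from the TCP to the grasp point, in mm); z points along the fingers, y is the line along which they close (so a half turn about z gives the same grasp; the last joint's range is limited). The gripper opens to 85 mm and grips with 20 to 120 N. Pads are 22 mm wide; open, the fingers measure 114 mm over their backs; the gripper's body (76 mm by 85 mm) begins 54 mm behind the grasp point. The pads swing forward as they close: fully open they stand 13 mm farther back than shut.
Start: joints at [-80.925, 7.471, 85.268, -0, 87.261, -4.893], TCP at [144.855, -582.256, 231.292] pointing down, gripper open.
Joint ranges: [-169.43, 169.43], [-51.17, 129.36], [1.28, 143.12], [-76.62, 256.62], [0, 156.53], [-152.29, 152.29]. Speed limits (degrees/s): [136.94, 136.94, 159.86, 180, 180, 180].

### API

Orientations are given as [roll, pitch, yaw] about the fixed x, y, z axes, in that order (R = Rz(yaw) Ry(pitch) Rx(roll)).
In Python, from bench import r gives the robot as it stands.
- The arm moves only by the shell command python3 -m handwheel 'ROWS' [OPENING] [FORCE]. ROWS is JSON, a list of rows, each a list of 4 numbers: the shift along the tool's x, y, z in m, then the turn about the tool's z in degrees. A call has 1 to 10 rows; each row shifts and turns the commanded pose from where the row before left it, along the tool's axes as they then stand; what a row does not reach is not made up. A row lasts 1/10 s, in which the tool goes at most 50 mm and 8.59 degrees, less where a joint would pass 70% of its speed; a pose out of reach is approached as far as the arm can. A call is refused whole if a number of a shift passes 0.05 or a number of a turn 8.59, either way. A call with a gripper value outside its range is refused whole. OPENING is the finger opening in m, from 0 to 0.0854, set as the call begins (- or left out, the last holds). The fingers move at their own pace and stop on an object; FORCE is the grip in N (left out, the last holds). Time passes only in rows, so rows that do not move let the fingers close. It gives the time, the measured TCP pose, the force, the opening and the grip force at its end, in the units of the state.
- r.sense(): the state, without advancing time (a new reading comes with each control period).
- r.snapshot(name): name is "side" or "top"; returns the picture (400x640x3 uint8, red, green, blue); there is no depth.
- r.camera_params(name): a dict with "fx", "fy", "cx", "cy" (pixels), "D" ([k1, k2, p1, p2, k3] as OpenCV has them; the pictures are not rectified), "R" (3x3) and "t" (3): a world point X has camera coordinates R X + t. Camera axes: x right, y down, z forward; pixel columns grow to the right and rows downward; lengths in mm; the calibration is good to about 2 mm. A picture is of the moment at which its call begins. camera_params takes no time and is no camera call.
- r.hand_in(): hands the job in; it is judged then, once.
The state is a dict: "time": time; "joint_pos": joint angles; "qd": joint speeds; "joint_efforts": joint torques, N m; "tool_pos": TCP position; "tcp_rot": TCP orientation; "ft_force": force on the tool from outside, world axes, zero at the start; "wrist_torque": the same for the moment, N m; "finger_gap": finger opening in mm; "grip_force": force on a finger pad.
Only numpy, scipy, OpenCV 4.12 (cv2) and the standard library are available. Lean on these libraries where they do the work, as an engineer would, in place of code of your own. Each camera call takes 0.05 s, during which the arm holds its last target. There are 200 camera calls.

## Working session

There is one attempt and no reset: what is moved stays moved. The work goes in short steps, Python scripts to look and compute and a shell command to move; the robot and the scene stay as the last step left them, time stands still between calls to the robot, and variables do not carry over. Pictures are saved under pics/ and viewed, at most 10 in all, crops included, and the job is handed in when it is done.

```bash
mkdir -p pics
python3 - <<'E'
from bench import r
import cv2
for n in("side","top"):
    cv2.imwrite(f"pics/{n}0.png",r.snapshot(n)[:,:,::-1]); p=r.camera_params(n); print(n,p)
s=r.sense();print(s["time"],s["tool_pos"],s["tcp_rot"],r.tcp_to_grasp)
E
```

```text
side {'fx': 425.1221526920681, 'fy': 425.1221526920681, 'cx': 317.28748319698127, 'cy': 202.306048194575, 'D': array([0.02255588, 0.        , 0.        , 0.        , 0.        ]), 'R': array([[-0.93255907, -0.3609484 ,  0.0070597 ],
       [-0.34569018,  0.88715842, -0.30569304],
       [ 0.10407634, -0.28751728, -0.95210395]]), 't': array([561.9313764 , 197.29949251, 908.91103543])}
top {'fx': 367.7311418749813, 'fy': 367.7311418749813, 'cx': 321.4584667118999, 'cy': 197.36306145674962, 'D': array([-0.0735447,  0.       ,  0.       ,  0.       ,  0.       ]), 'R': array([[-0.02672557, -0.99948562,  0.01772666],
       [-0.98323151,  0.02308263, -0.18089495],
       [ 0.18039272, -0.02226393, -0.98334266]]), 't': array([ 66.45974354, 610.01056967, 827.91080153])}
0.1 [ 144.77116845 -581.75515408  230.33839239] [-1.79903702e+02 -8.91084631e-03  1.39663247e+01] 18.700000000000003
```

View pics/side0.png

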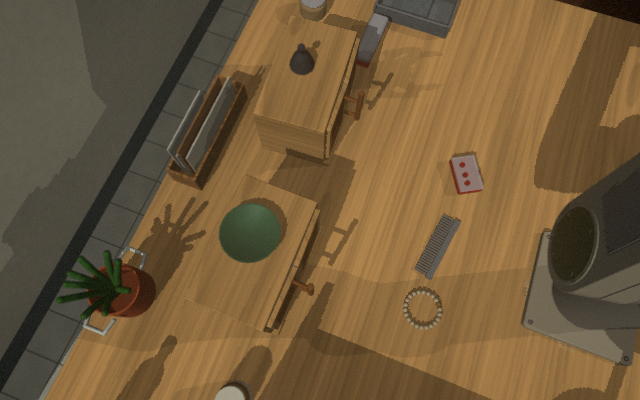

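View pics/top0.png

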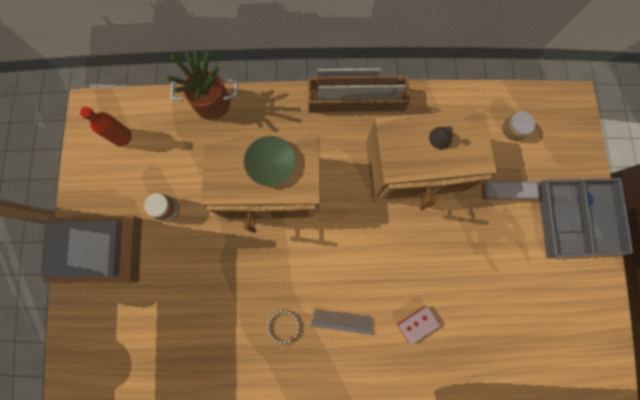

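The side view shows the bell cupboard at about (310,90), with its handle at about (352,105). In the top view that cupboard is at about (432,155) and its handle at about (430,195). The saucer cupboard stands to its left. I'll zoom in on both.

Run:
```python
import cv2,numpy as np
a=cv2.imread("pics/top0.png")[105:215,360:505];b=cv2.imread("pics/side0.png")[15:165,245:405]
a=cv2.resize(a,None,fx=5,fy=5,interpolation=2);b=cv2.resize(b,None,fx=5,fy=4*0.93,interpolation=2)
cv2.imwrite("pics/ca.png",a);cv2.imwrite("pics/cb.png",b);print(a.shape,b.shape)
```

```text
(550, 725, 3) (558, 800, 3)
```

View pics/ca.png

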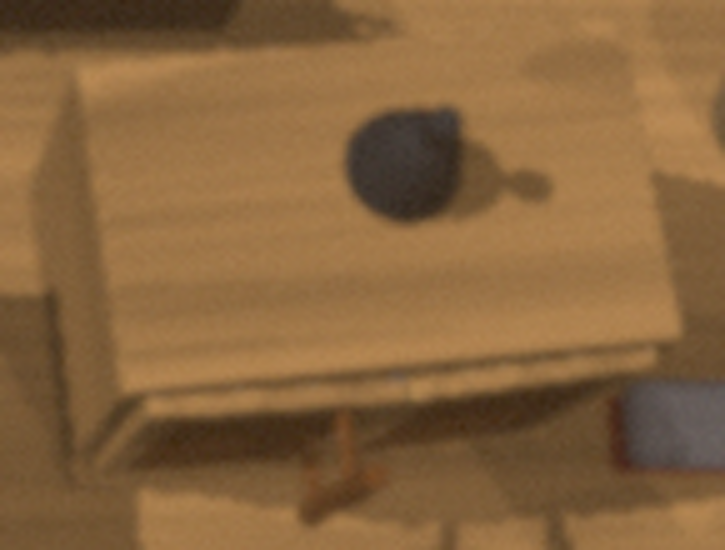

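View pics/cb.png

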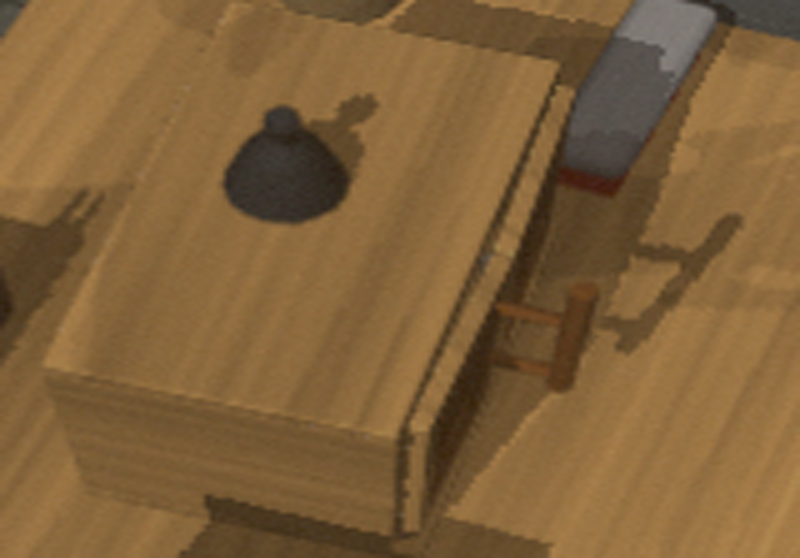

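The top crop puts the bar top at about pixel (435,199), and the side crop puts it at about (361.6,93). The cupboard's top corners are visible in both views, and the door is slightly ajar.

```bash
cat > h.py <<'E'
from bench import r
import numpy as np,cv2
def ray(n,p):
    c=r.camera_params(n);K=np.array([[c['fx'],0,c['cx']],[0,c['fy'],c['cy']],[0,0,1]])
    u=cv2.undistortPoints(np.array([[p]],float),K,np.array(c['D']))[0,0]
    R=np.array(c['R']);return -R.T@c['t'],R.T@np.array([u[0],u[1],1])
def onz(n,p,z):
    o,d=ray(n,p);return o+d*(z-o[2])/d[2]
def tri(a,b):
    (o,d),(q,e)=ray("side",a),ray("top",b)
    s=np.linalg.lstsq(np.c_[d,-e],q-o,rcond=None)[0];A=o+d*s[0];B=q+e*s[1];return (A+B)/2,np.linalg.norm(A-B)
E
python3 - <<'E'
from h import *
np.set_printoptions(precision=1,suppress=True)
S=dict(FL=(324,132.7),FR=(357,31.7),BL=(254,115),BR=(291,16.3));T=dict(FL=(384,183),FR=(496.4,172.6),BL=(376,119.4),BR=(486.4,114))
for k in S: print(k,onz("side",S[k],165),onz("top",T[k],165),tri(S[k],T[k]))
print("bartop",onz("side",(361.6,93),180),onz("top",(435,199),180),tri((361.6,93),(435,199)))
print("doortop L",onz("side",(328,131.5),158),onz("top",(360+148/5,105+402/5),158))
print("fold",onz("side",(245+517/5,15+238/3.72),158),onz("top",(360+415/5,105+385/5),158))
print("barbot",onz("side",(245+562/5,15+385/3.72),75),onz("top",(360+310/5,105+512/5),75))
E
```

```text
FL [620.1 -78.7 165. ] [619.2 -80.  165. ] (array([620.6, -81.1, 159.8]), np.float64(0.5658490690687752))
FR [ 639.5 -327.6  165. ] [ 637.3 -329.4  165. ] (array([ 640.3, -334.3,  156.2]), np.float64(1.7915387053823464))
BL [764.1 -64.2 165. ] [762.8 -71.  165. ] (array([772.7, -75.5, 140.8]), np.float64(0.051371167295591644))
BR [ 785.9 -312.8  165. ] [ 773.5 -323.   165. ] (array([ 800.6, -351.7,  113.2]), np.float64(9.57200004799196))
bartop [ 579.  -180.6  180. ] [ 579.6 -182.1  180. ] (array([ 579.9, -183.5,  175.7]), np.float64(0.8205931917656646))
doortop L [614.7 -87.4 158. ] [615.2 -93.2 158. ]
fold [ 618.  -215.9  158. ] [ 620.2 -210.4  158. ]
barbot [ 577.7 -182.3   75. ] [ 578.2 -184.9   75. ]
```

```bash
python3 -m handwheel '[[0.036,-0.02,0,0],[0.036,-0.02,0,0],[0.036,-0.02,0,0],[0.036,-0.02,0,0],[0.036,-0.02,0,0],[0.036,-0.02,0,0],[0.036,-0.02,0,0],[0.036,-0.02,0,0],[0.036,-0.02,0,0],[0.036,-0.02,0,0]]' 0.085
python3 -m handwheel '[[0,0,0,-8.5],[0,0,0,-8.5],[0,0,0,-8.5],[0,0,0,-8.5],[0,0,0,-8.5],[0,0,0,-8.5],[0,0,0,-8.5],[0,0,0,-8.5],[0,0,0,-8.5],[0,0,0,-8.5]]'
python3 -m handwheel '[[0,0,0,-8.5],[0,0,0,-8.5],[0,0,0,-8.5],[0,0,0,-8.5],[0,0,0,-8.5],[0,0,0,-8.5],[0,0,0,-8.5],[0,0,0,-8.5],[0,0,0,-8.5],[0,0,0,-6]]'
python3 -c "
from bench import r
print(r.sense()['joint_pos'])"
```

```text
time: 1.1
tool_pos: [446.8, -299.8, 230.9]
tcp_rot: [-180.0, 0.0, 14.0]
ft_force: [0.2, -0.6, -0.4]
finger_gap: 84.9
grip_force: 0.0
time: 2.1
tool_pos: [445.7, -301.1, 230.8]
tcp_rot: [-180.0, -0.0, 99.3]
ft_force: [-0.2, 0.0, -0.4]
finger_gap: 85.0
grip_force: 0.0
time: 3.1
tool_pos: [445.6, -301.1, 230.7]
tcp_rot: [180.0, -0.0, -178.2]
ft_force: [0.6, 0.6, -0.0]
finger_gap: 84.9
grip_force: 0.0
[-3.95037301e+01 -2.09657397e+00  9.51959231e+01  7.98604461e-04
  8.69625639e+01 -1.31309719e+02]
```

```bash
python3 -m handwheel '[[-0.0275,0.023,0,0],[-0.0275,0.023,0,0],[-0.0275,0.023,0,0],[-0.0275,0.023,0,0],[-0.0275,0.023,0,0],[0,0,0,0],[0,0,0,0]]'
python3 - <<'E'
from h import *
a=r.snapshot("top")[105:235,360:505];b=r.snapshot("side")[15:165,245:405]
a=cv2.resize(a,(400,359),interpolation=2);b=cv2.resize(b,(383,359),interpolation=2)
cv2.imwrite("pics/ap.png",np.hstack([a,b])[:,:,::-1])
E
```

```text
time: 3.8
tool_pos: [580.5, -182.0, 230.4]
tcp_rot: [180.0, -0.1, -178.4]
ft_force: [-1.1, -0.4, 0.3]
finger_gap: 85.0
grip_force: 0.0
```

View pics/ap.png

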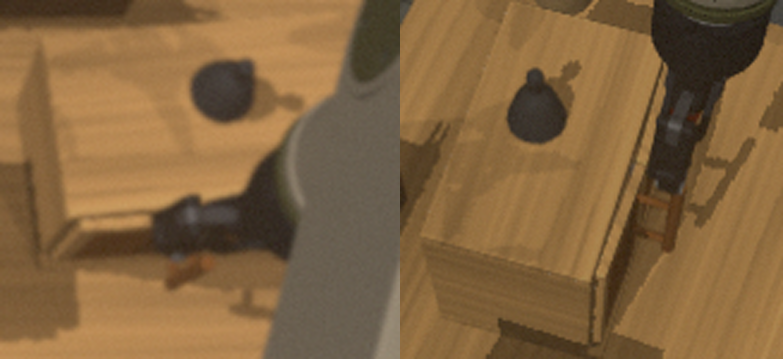

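The gripper is over the bar in both views: fingers at about (200,225) in the left half, bar at about (670,215) in the right half. Descending.

```bash
python3 -m handwheel '[[0,0,0.019,0],[0,0,0.019,0],[0,0,0.019,0],[0,0,0.018,0],[0,0,0.018,0],[0,0,0,0],[0,0,0,0]]'
python3 -m handwheel '[[0,0,0,0],[0,0,0,0],[0,0,0,0],[0,0,0,0],[0,0,0,0],[0,0,0,0],[0,0,0,0],[0,0,0,0]]' 0 40
```

```text
time: 4.6
tool_pos: [579.8, -183.5, 138.5]
tcp_rot: [180.0, -0.0, -178.6]
ft_force: [-0.3, -0.2, 0.5]
finger_gap: 85.2
grip_force: 0.0
time: 5.4
tool_pos: [580.9, -182.3, 138.7]
tcp_rot: [180.0, 0.1, -178.5]
ft_force: [2.1, 5.4, 3.4]
finger_gap: 11.2
grip_force: 39.1
```

```bash
python3 -m handwheel '[[0.0077,0.0043,0,5],[0.0077,0.0043,0,5],[0.0077,0.0043,0,5],[0,0,0,0],[0,0,0,0]]'
```

```text
time: 5.9
tool_pos: [558.4, -169.0, 138.7]
tcp_rot: [-180.0, 0.0, 166.6]
ft_force: [0.4, 0.3, 4.1]
finger_gap: 10.7
grip_force: 39.6
```

```bash
python3 -m handwheel '[[0.0077,0.0043,0,5],[0.0077,0.0043,0,5],[0.0077,0.0043,0,5],[0.0077,0.0043,0,5],[0.0077,0.0043,0,5],[0,0,0,0],[0,0,0,0]]'
python3 - <<'E'
from h import *
cv2.imwrite("pics/mid.png",np.hstack([r.snapshot("side")[0:260,200:460],r.snapshot("top")[90:350,300:560]])[:,:,::-1])
E
```

```text
time: 6.6
tool_pos: [530.7, -135.1, 138.6]
tcp_rot: [-179.8, -0.0, 141.6]
ft_force: [-9.5, -4.5, 7.5]
finger_gap: 11.4
grip_force: 40.3
```

View pics/mid.png

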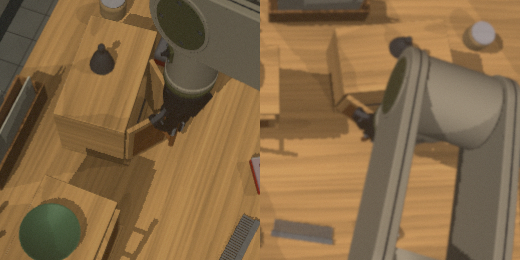

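The left half shows the left panel swung out, fold at about (155,120), with the gripper still on the bar. The force is radially outward from the hinge, so I'll shift the path out by about 2 mm and continue.

```bash
python3 -m handwheel '[[0.0087,0.0026,0,5],[0.0078,0.0044,0,5],[0.0078,0.0044,0,5],[0.0078,0.0044,0,5],[0,0,0,0],[0,0,0,0]]'
```

```text
time: 7.3
tool_pos: [520.6, -100.8, 138.7]
tcp_rot: [-179.9, 0.0, 121.6]
ft_force: [-5.5, -2.0, 6.9]
finger_gap: 11.0
grip_force: 40.3
```

```bash
python3 -m handwheel '[[0.0083,0.0036,0,5],[0.0078,0.0044,0,5],[0.0078,0.0044,0,5],[0,0,0,0],[0,0,0,0]]'
```

```text
time: 7.8
tool_pos: [521.4, -73.9, 138.6]
tcp_rot: [-179.9, 0.0, 106.6]
ft_force: [-2.8, -1.0, 7.1]
finger_gap: 11.0
grip_force: 40.2
```

```bash
python3 -m handwheel '[[0.0039,0.0021,0,2.5],[0.0039,0.0021,0,2.5],[0,0,0,0],[0,0,0,0]]'; python3 -m handwheel '[[0.0031,0.0017,0,2],[0,0,0,0],[0,0,0,0]]'
```

```text
time: 8.2
tool_pos: [523.2, -65.5, 138.6]
tcp_rot: [-179.9, 0.1, 101.6]
ft_force: [-4.6, -0.7, 6.5]
finger_gap: 11.1
grip_force: 40.4
time: 8.5
tool_pos: [523.2, -65.4, 138.6]
tcp_rot: [-179.7, 0.3, 99.5]
ft_force: [-11.4, -15.6, 9.6]
finger_gap: 10.9
grip_force: 40.9
```

It moved no further and the force rose, so the door is at the stop. Release and lift away.

```bash
python3 -m handwheel '[[0,0,0,0],[0,0,0,0],[0,0,0,0],[0,0,0,0],[0,0,0,0],[0,0,0,0]]' 0.085
python3 -m handwheel '[[0,0,-0.005,0],[0,0,-0.01,0],[0,0,-0.02,0],[0,0,-0.03,0],[0,0,-0.04,0],[0,0,-0.04,0],[0,0,-0.02,0]]'
python3 -m handwheel '[[0,-0.04,0,0],[0,-0.04,0,0],[0,-0.04,0,0],[0,-0.04,0,0],[0.04,0,0,0],[0.04,0,0,0],[0.04,0,0,0],[0.04,0,0,0],[0,0,0,0]]'
python3 - <<'E'
from h import *
cv2.imwrite("pics/end.png",np.hstack([cv2.resize(r.snapshot("side")[0:300,180:400],(400,545)),cv2.resize(r.snapshot("top")[90:300,200:510],(400,271+274))])[:,:,::-1])
E
```

```text
time: 9.1
tool_pos: [524.4, -61.1, 138.2]
tcp_rot: [-180.0, -0.0, 99.5]
ft_force: [0.3, 0.0, 0.4]
finger_gap: 84.7
grip_force: 0.0
time: 9.8
tool_pos: [525.7, -61.5, 309.0]
tcp_rot: [179.6, 0.1, 99.5]
ft_force: [0.7, -0.9, -0.7]
finger_gap: 84.9
grip_force: 0.0
time: 10.7
tool_pos: [339.4, 74.1, 304.6]
tcp_rot: [179.9, -0.1, 99.8]
ft_force: [0.0, -1.1, -0.0]
finger_gap: 84.9
grip_force: 0.0
```

View pics/end.png

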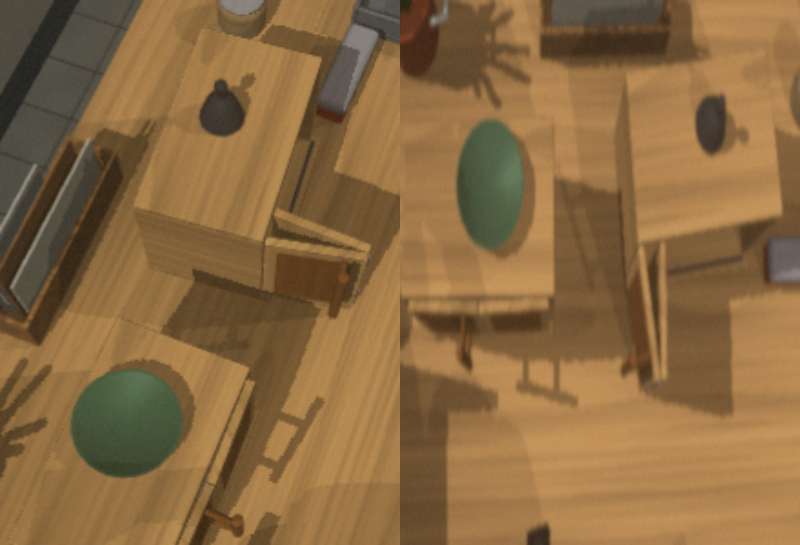

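The picture shows the bell cupboard's panels folded together. The V between them is about 13–14°, which matches the 1.45 rad stop. The gripper is clear and the saucer cupboard is still shut.

```bash
python3 -c "
from bench import r
print(r.hand_in())"
```

```text
the job is handed in; nothing more can be done
None
```

I folded the bell cupboard's door fully open against its stop and let go of the handle, left the saucer cupboard's door untouched, and handed the job in at about 11 s.

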